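# Clamp the blank and punch its centre mark

## Task

Turn the T-handle of the hold-down vise clockwise until the rising resistance shows that the wooden blank is firmly clamped, without crushing it. Then take the automatic punch out of its stand and, holding it upright, press it straight down on the pencil cross of the blank until its spring trips. Put the punch back upright in its own stand, leave the blank clamped where it lies and leave the other things alone.

Things in the scene. Friction and masses are not known exactly. Their poses are not given: they have to be found in the camera images.
- t_bar (a point): Middle of the vise's T-handle: level round steel bar, 16 mm thick, 120 mm long, 22 mm end balls, on an upright 16 mm stem. On the screw's vertical axis, at the bar's mid-height, 157 mm above the table; x axis along the bar. 39 mm are free under the bar: pinch it from above across its middle. It turns in place, not rising or sinking; clockwise from above tightens. Let go and re-grasp to turn farther.
- vise_screw (a joint): T-handle angle, rad, grows clockwise from above; starts at 1.0 to 2.2, limit 4.8. 1 rad lowers the pad 4 mm. Thread friction is 0.2 N m (read at rest, it can have either sign); once the pad is on the blank, springs behind it add 0.3 N m per rad against turning on: watch the change. 0.35 to 0.6 rad past the touch is firm (20 to 50 N, held by the thread); over 1.2 rad past it (100 N) crushes the wood.
- pad_face (a point): Centre of the underside of the vise's round steel pad (34 mm in diameter), on the screw's axis; it starts 3 to 8 mm above the blank's top. It rests on the blank when its height equals that of the point mark.
- vise: Hold-down vise, fixed to the table: plywood base 120 x 270 x 20 mm, black steel portal over one end. Origin: centre of the base's underside; y runs along the base towards the portal; the screw's axis is at y = +75 mm. Portal 118 mm wide (x), 40 mm long (y), 118 mm high. Two low rails (top 28 mm above the table) guide the blank's long sides.
- mark (a point): Pencil cross (dark lines 30 mm long) on top of the blank, where the punch is pressed; 38 mm above the table; axes as the vise's. The blank is a loose light-wood board 50 x 190 x 18 mm lying on the vise's base between the rails, one end under the pad; the cross is on its centre line, 40 mm from its other end, 120 to 150 mm from the screw's axis.
- punch_grip (a point): Where to grasp the automatic punch: on its axis, on the ribbed steel barrel, 22 mm in diameter, 92 mm above its tip, 29 mm above the top of its 40 mm wide, 8 mm thick collar. z points up the punch. Punch: 136 mm long, about 0.27 kg, 26 mm cap on top (from 26 mm above this point); starts upright, point down in stand_punch, hung by its collar, tip 10 mm above the table. Lift 60 mm to free it.
- punch_tip (a point): Point of the punch, at the lower end of its sliding nose; 92 mm below punch_grip when the nose is out.
- punch_nose (a joint): How far the nose is pushed into the punch, m, 0 (out) to 0.009 (fully in). The force on it grows from 4 N to about 11 N at 3 mm, then falls to 3 N at 9 mm: that is the trip. Past 7.5 mm it has tripped. A spring pushes the nose out again when the punch is lifted.
- stand_punch_mouth (a point): Centre of the mouth of the hole in the punch's stand, a fixed wooden block 70 x 70 x 65 mm, at its top face, 65 mm above the table. Hole 27 mm in diameter, right through. With the punch home its collar rests on this face and punch_grip is 37 mm above this point. An equal stand with an awl is 90 to 190 mm away; either may be the nearer one.
- stand_awl: The awl's stand, equal to the punch's, fixed. Origin: centre of its underside.
- thermos: Bystander: closed red vacuum flask, 74 mm in diameter, 240 mm tall. Origin: centre of its underside or, for the awl, its point.
- bentbox: Bystander: open round bentwood box, 120 mm in diameter, 85 mm tall. Origin: centre of its underside or, for the awl, its point.
- sheath: Bystander: flat brown leather-coloured knife sheath, 130 mm long, lying. Origin: centre of its underside or, for the awl, its point.
- mallet: Bystander: wooden mallet lying on the table, about 300 mm long, head 60 mm wide and tall. Origin: centre of its underside or, for the awl, its point.
- glue: Bystander: white glue bottle, 60 mm in diameter, 160 mm tall. Origin: centre of its underside or, for the awl, its point.
- driver: Bystander: screwdriver with a wooden handle, lying. Origin: centre of its underside or, for the awl, its point.
- case: Bystander: dark spectacle case, 160 x 60 x 38 mm. Origin: centre of its underside or, for the awl, its point.
- awl: Bystander: pear-shaped wooden awl, 122 mm long, standing point down in its own stand; not needed (it is the other standing tool: wooden bulb handle up to 40 mm thick, no steel collar). Origin: centre of its underside or, for the awl, its point.
- vise_pad: The pad itself (see pad_face); it moves only up and down as the handle turns. Origin as pad_face.
- blank: The blank (see mark). Origin: centre of its underside, 20 mm above the table.
- punch: The punch (see punch_grip). Origin: at its tip.

How it is judged:
By the outcome, as a careful person would: the job done as asked, in the order asked, and still so for the second after the job is handed in, with the robot touching nothing.
It also fails if it takes over 67 s, if anything falls off the work surface, if the arm or the gripper's body presses on something with over 40 N, if the wrist force passes 120 N, or if a joint passes its speed limit or range.

## Robot

A 6-joint arm with a two-finger parallel gripper is mounted at the origin on the work surface. World frame = base frame: x ahead of the robot, y to its left, z up, the work surface at z = 0. Lengths are in m, angles in rad, forces in N, time in s.
With the tool pointing down it reaches from about 0.35 to 0.875 m from the base axis. Payload 4.2 kg.
Tool frame: the origin (TCP) lies at the very end of the fingers, on their centre line; the grasp point (between the pads) lies robot.tcp_to_grasp behind it (robot.tcp_to_grasp is the distance from the TCP to the grasp point, in m); z points along the fingers, y is the line along which they close (so a half turn about z gives the same grasp; the last joint's range is limited). The gripper opens to 85 mm and grips with 20 to 120 N. Pads are 22 mm wide; open, the fingers measure 114 mm over their backs; the gripper's body (76 mm by 85 mm) begins 54 mm behind the grasp point. The pads swing forward as they close: fully open they stand 13 mm farther back than shut.
Start: joints at [1.516, 0.385, 0.008, 0, -1.194, -0.259], TCP at [0.193, 0.594, 0.231] pointing down, gripper open.
Joint ranges: [-3.14, 3.14], [-1.21, 2.06], [-1.07, 1.41], [-3.16, 2.05], [-2.99, -0.16], [-3.1, 3.1]. Speed limits (rad/s): [2.79, 2.79, 3.14, 3.14, 3.14, 3.14].

## Interface

Orientations are given as a 3x3 rotation matrix whose columns are the frame's x, y, z axes.
In Python, from workcell import robot gives the robot as it stands. The module is installed in compiled form; this text tells all that it offers.
- The arm moves only by the tool play_rows, never from a script. Its argument "rows" is a list of rows, each an object of numbers: "hand": the opening, from 0 (shut) to 1 (fully open); "dx", "dy", "dz": the shift along the tool's x, y, z in units of 300 mm (1.0 is 300 mm); "yaw": the turn about the tool's z in units of 0.5 rad (1.0 is 0.5 rad). A call has 1 to 10 rows; each row is the pose to reach, as a shift and turn from the pose commanded when the call began, along the tool's axes at that moment; what a row does not reach only later rows make up. A row lasts 1/10 s, in which the tool goes at most 50 mm and 8.59 degrees, less where a joint would pass 70% of its speed; a pose out of reach is approached as far as the arm can. A call with a number of a shift or a turn outside -1 to 1 is refused whole. A call with a gripper value outside its range is refused whole. The fingers move at their own pace and stop on an object; "grip_force" is the grip in N (left out, the last holds). Time passes only in rows, so rows that repeat a pose let the fingers close. It gives the time, the measured TCP pose, the force, the opening and the grip force at its end, in the units of the state.
- robot.read_state(): the state, without advancing time (a new reading comes with each control period).
- robot.capture(name): name is "side" or "top"; returns the picture (400x640x3 uint8, blue, green, red); there is no depth.
- robot.camera_model(name): a dict with "intrinsics" (3x3 intrinsics, pixels), "dist" ([k1, k2, p1, p2, k3] as OpenCV has them; the pictures are not rectified), "extrinsics" (4x4, takes a point from world to camera coordinates). Camera axes: x right, y down, z forward; pixel columns grow to the right and rows downward; lengths in m; the calibration is good to about 2 mm. A picture is of the moment at which its call begins. camera_model takes no time and is no camera call.
- robot.close_job(): hands the job in; it is judged then, once.
The state is a dict: "t": time; "joint_pos": joint angles; "qd": joint speeds; "tau": joint torques, N m; "eef_pos": TCP position; "tool_rot": TCP orientation; "ft_force": force on the tool from outside, world axes, zero at the start; "wrist_torque": the same for the moment, N m; "finger_gap": opening from 0.0 (shut) to 1.0 (fully open); "finger_force": force on a finger pad.
Only numpy, scipy, OpenCV 4.12 (cv2) and the standard library are available. Lean on these libraries where they do the work, as an engineer would, in place of code of your own. Each camera call takes 0.05 s, during which the arm holds its last target. There are 200 camera calls.

## Working session

There is one attempt and no reset: what is moved stays moved. The work goes in short steps, Python scripts to look and compute and a tool call to move; the robot and the scene stay as the last step left them, time stands still between calls to the robot, and variables do not carry over. Pictures are saved under pics/ and viewed, at most 10 in all, crops included, and the job is handed in when it is done.

Besides the shell and the picture viewer there is one more tool, called after "Request:" by a JSON object that holds its "fn" and its "kwargs". play_rows: Moves the arm, as the interface text tells. Its arguments: {"type":"object","properties":{"rows":{"type":"array","items":{"type":"object","properties":{"hand":{"type":"number"},"dx":{"type":"number"},"dy":{"type":"number"},"dz":{"type":"number"},"yaw":{"type":"number"}}}},"grip_force":{"type":"number"}},"required":["rows"]}

```bash
mkdir -p pics
cat > h.py <<'E'
import numpy as np, cv2
from workcell import robot
def cam(n):
    m=robot.camera_model(n); return np.array(m["intrinsics"]),np.array(m["dist"]),np.array(m["extrinsics"])
def ray(n,px):
    K,d,E=cam(n); u=cv2.undistortPoints(np.array([[px]],float),K,d)[0,0]
    R=E[:3,:3];t=E[:3,3]; return -R.T@t, R.T@np.array([u[0],u[1],1.])
def plane(n,px,z):
    o,r=ray(n,px); return o+r*(z-o[2])/r[2]
def proj(n,P):
    K,d,E=cam(n); P=np.atleast_2d(np.array(P,float))
    return cv2.projectPoints(P,cv2.Rodrigues(E[:3,:3])[0],E[:3,3],K,d)[0].reshape(-1,2)
def tri(a,pa,b,pb):
    o1,r1=ray(a,pa);o2,r2=ray(b,pb)
    s=np.linalg.lstsq(np.stack([r1,-r2],1),o2-o1,rcond=None)[0]
    p,q=o1+s[0]*r1,o2+s[1]*r2; return (p+q)/2,np.linalg.norm(p-q)
E
python3 - <<'E'
from h import *
for n in("top","side"):
    cv2.imwrite(f"pics/{n}0.png",robot.capture(n)); print(n,ray(n,(320,200)),cam(n)[0][0,0])
s=robot.read_state(); print(s, robot.tcp_to_grasp)
E
```

```text
top (array([ 0.44929475, -0.00872294,  1.24188834]), array([ 0.10886132, -0.00825265, -0.99403199])) 387.5723394647656
side (array([ 0.45742332, -0.94013961,  0.99710009]), array([ 0.08713632,  0.71158952, -0.6971965 ])) 421.7481745795077
{'t': 0.1, 'joint_pos': array([ 1.51559551e+00,  3.85493385e-01,  6.74724990e-03, -4.19412218e-04,
       -1.19401672e+00, -2.58591112e-01]), 'qd': array([-6.52456102e-04, -1.34166797e-03,  1.06153496e-03,  2.02216566e-03,
       -2.03547911e-05,  1.56314921e-04]), 'tau': array([-9.25976674e-04, -3.93322527e+01,  1.88927490e+01,  4.19794321e+00,
       -2.58586930e-03,  4.44116509e-06]), 'eef_pos': array([0.19274891, 0.59397828, 0.23031904]), 'tool_rot': array([[ 9.51122235e-01, -3.08814259e-01, -4.97895505e-04],
       [-3.08814634e-01, -9.51120261e-01, -1.94198750e-03],
       [ 1.26154928e-04,  2.00082491e-03, -9.99997990e-01]]), 'ft_force': array([ 0.26448196, -0.89419276,  0.49881813]), 'wrist_torque': array([-0.01900082,  0.04408875,  0.0571988 ]), 'finger_force': 0.0, 'finger_gap': 0.9984561312879928} 0.0187
```

View pics/top0.png

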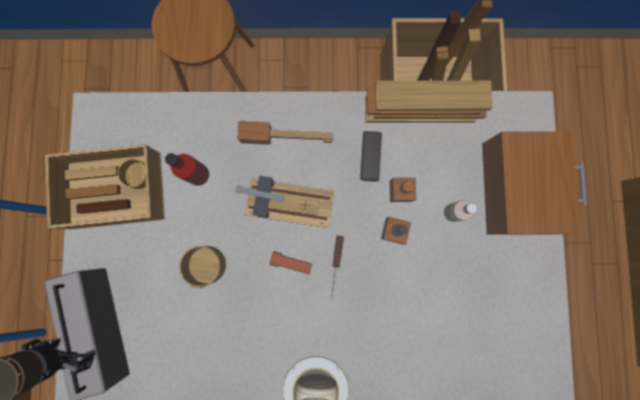

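View pics/side0.png

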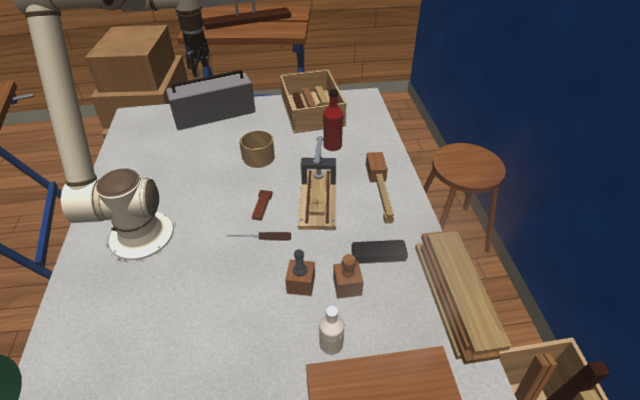

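The top view (image up = +x, image left = +y) shows the vise portal at about (263,196), the T-bar from (238,189) to (282,198), and the cross at about (307,206). The dark punch is in its stand at (397,230) and the awl at (403,188). In the side view the punch is at (300,262).

Run:
```python
from h import *
t=cv2.imread("pics/top0.png");s=cv2.imread("pics/side0.png")
a=cv2.resize(t[165:240,230:340],None,fx=7,fy=7,interpolation=cv2.INTER_CUBIC)[:525,:770]
cv2.imwrite("pics/c1.png",a)
b=cv2.resize(s[130:235,285:350],None,fx=5.5,fy=5.5,interpolation=cv2.INTER_CUBIC)
c=cv2.resize(s[240:305,275:325],None,fx=5,fy=5,interpolation=cv2.INTER_CUBIC)
d=cv2.resize(t[210:250,375:420],None,fx=5,fy=5,interpolation=cv2.INTER_CUBIC)
o=np.zeros((600,640,3),np.uint8); o[:b.shape[0],:b.shape[1]]=b; o[:c.shape[0],370:370+c.shape[1]]=c; o[350:350+d.shape[0],370:370+d.shape[1]]=d
cv2.imwrite("pics/c2.png",o)
```

```text
(no output)
```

View pics/c1.png

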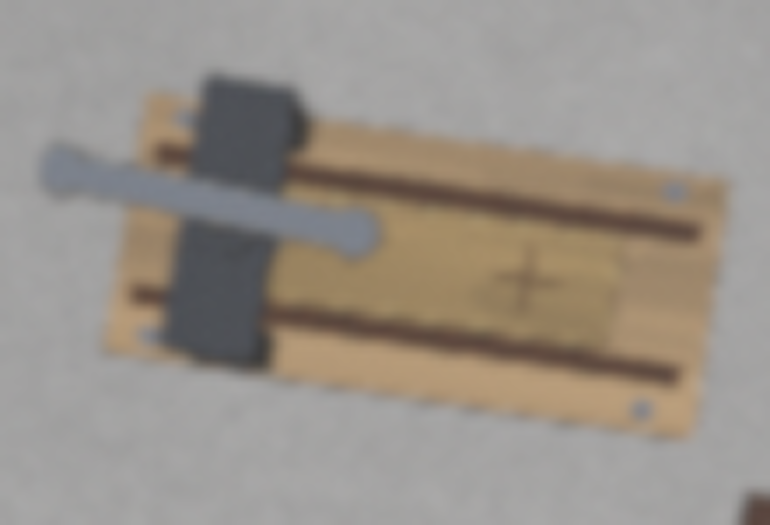

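View pics/c2.png

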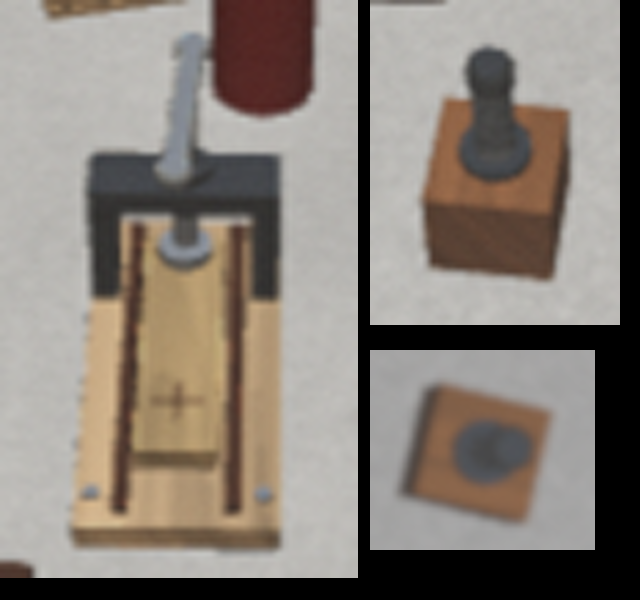

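The crops show the bar's end balls at c1 (60,169) and (355,233), the cross at c1 (529,282), and the four base corners. The side crop has the cross at c2 (178,402) and the pad at (185,243). The punch cap and collar appear in both views.

Run:
```python
from h import *
np.set_printoptions(precision=4,suppress=True)
f=lambda p,k,o,c=(0,0):tuple((np.array(p)-c+.5)/k-.5+o)
T=lambda p:f(p,7,(230,165)); S=lambda p:f(p,5.5,(285,130)); PS=lambda p:f(p,5,(275,240),(370,0)); PT=lambda p:f(p,5,(375,210),(370,350))
C=np.array([plane("top",T(p),.02) for p in[(148,92),(728,180),(690,437),(107,352)]])
ctr=C.mean(0); yv=((C[0]+C[3])-(C[1]+C[2]))/2; L=np.linalg.norm(yv); yv/=L; print("base",ctr,L,np.linalg.norm(C[0]-C[3]),"ydir",yv)
ax=ctr+yv*.075;print("axis",ax)
cr=plane("top",T((529,282)),.038);cs=plane("side",S((178,402)),.038)
print("cross",cr,cs,tri("top",T((529,282)),"side",S((178,402))),"dist axis",np.linalg.norm((cr-ax)[:2]))
b=[plane("top",T(p),.157) for p in[(60,169),(355,233)]];bs=[plane("side",S(p),.157) for p in[(190,48),(172,168)]]
for q in(b,bs): d=q[0]-q[1];print("bar",q,(q[0]+q[1])/2,np.linalg.norm(d),"ang",np.arctan2(d[1],d[0]))
print("vise ang",np.arctan2(yv[1],yv[0]))
print("pad side z?",[plane("side",S((185,243)),z) for z in(.041,.046)])
print("cap",plane("top",PT((514,446)),.146),plane("side",PS((491,60)),.146))
print("collar",plane("top",PT((487,453)),.073),plane("side",PS((495,148)),.073))
K=np.array([plane("top",PT(p),.065) for p in[(438,387),(552,410),(525,520),(415,495)]]);print("stand",K.mean(0),[np.linalg.norm(K[i]-K[i-1]) for i in range(4)])
Rt=robot.read_state();p=Rt["eef_pos"];R=Rt["tool_rot"]
print("tool yaw of y axis",np.arctan2(R[1,1],R[0,1]))
tgt=(b[0]+b[1])/2; tgt[2]=.30; print("delta tool",R.T@(tgt-p))
```

```text
base [0.5761 0.0784 0.02  ] 0.2661883206832533 0.1196887274199415 ydir [0.1536 0.9881 0.    ]
axis [0.5876 0.1525 0.02  ]
cross [0.5662 0.0277 0.038 ] [0.5659 0.0278 0.038 ] (array([0.566 , 0.0277, 0.0381]), np.float64(0.0002637678186472288)) dist axis 0.12663346495580258
bar [array([0.6014, 0.2129, 0.157 ]), array([0.5748, 0.094 , 0.157 ])] [0.5881 0.1535 0.157 ] 0.1218082390931547 ang 1.3504049788373935
bar [array([0.5983, 0.2134, 0.157 ]), array([0.573 , 0.0987, 0.157 ])] [0.5857 0.156  0.157 ] 0.11739291732934994 ang 1.3534677091959053
vise ang 1.416608028636574
pad side z? [array([0.5878, 0.1662, 0.041 ]), array([0.5871, 0.1604, 0.046 ])]
cap [ 0.486  -0.2533  0.146 ] [ 0.485  -0.2528  0.146 ]
collar [ 0.4843 -0.2531  0.073 ] [ 0.4837 -0.2544  0.073 ]
stand [ 0.4847 -0.252   0.065 ] [np.float64(0.06724334507999771), np.float64(0.07072982948426312), np.float64(0.06899469282456593), np.float64(0.06816118630881787)]
tool yaw of y axis -1.88474308065891
delta tool [ 0.5121  0.297  -0.069 ]
```

Both views agree within about 2 mm: bar centre (0.587, 0.153), cross (0.566, 0.028), punch (0.485, -0.253). I'll move towards the handle, turning the wrist so there is plenty of clockwise travel.

Request:
{"fn": "play_rows", "kwargs": {"rows": [{"dz": -0.15, "hand": 1}, {"dx": 0.85, "dy": 0.5, "dz": -0.24, "yaw": -0.9}, {"dx": 0.85, "dy": 0.5, "dz": -0.24, "yaw": -0.9}, {"dx": 0.85, "dy": 0.5, "dz": -0.24, "yaw": -0.9}, {"dx": 0.85, "dy": 0.5, "dz": -0.24, "yaw": -0.9}, {"dx": 0.85, "dy": 0.5, "dz": -0.24, "yaw": -0.9}, {"dx": 0.85, "dy": 0.5, "dz": -0.24, "yaw": -0.9}, {"dx": 0.85, "dy": 0.5, "dz": -0.24, "yaw": -0.9}]}}

```text
invalid input at $.rows[0]: expected keys hand, dx, dy, dz, yaw
```

```bash
cat >> h.py <<'E'
def to(target,ang=None):
    "print row units to bring TCP to target and tool y axis to world angle ang (mod pi)"
    s=robot.read_state();R=s["tool_rot"];d=R.T@(np.array(target)-s["eef_pos"])
    c=np.arctan2(R[1,1],R[0,1]); np.set_printoptions(precision=3,suppress=True)
    print("t",s["t"],"pos",s["eef_pos"],"yang",c,"tilt",R[:2,2],"j",s["joint_pos"]); print("F",s["ft_force"],"M",s["wrist_torque"],"gap",s["finger_gap"],s["finger_force"])
    print("units d",d/.3,"yaw",None if ang is None else (c-ang)/.5)
E
python3 -c "
from h import *
to((.587,.153,.30),-.219)"
```

```text
t 0.1 pos [0.193 0.594 0.23 ] yang -1.88474308065891 tilt [-0.    -0.002] j [ 1.516  0.385  0.007 -0.    -1.194 -0.259]
F [ 0.264 -0.894  0.499] M [-0.019  0.044  0.057] gap 0.9984561312879928 0.0
units d [ 1.704  0.993 -0.23 ] yaw -3.33148616131782
```

Request:
{"fn": "play_rows", "kwargs": {"rows": [{"dx": 0, "dy": 0, "dz": -0.15, "yaw": 0, "hand": 1}, {"dx": 0.85, "dy": 0.5, "dz": -0.24, "yaw": -0.9, "hand": 1}, {"dx": 0.85, "dy": 0.5, "dz": -0.24, "yaw": -0.9, "hand": 1}, {"dx": 0.85, "dy": 0.5, "dz": -0.24, "yaw": -0.9, "hand": 1}, {"dx": 0.85, "dy": 0.5, "dz": -0.24, "yaw": -0.9, "hand": 1}, {"dx": 0.85, "dy": 0.5, "dz": -0.24, "yaw": -0.9, "hand": 1}, {"dx": 0.85, "dy": 0.5, "dz": -0.24, "yaw": -0.9, "hand": 1}, {"dx": 0.85, "dy": 0.5, "dz": -0.24, "yaw": -0.9, "hand": 1}, {"dx": 0.85, "dy": 0.5, "dz": -0.24, "yaw": -0.9, "hand": 1}]}}

```text
t: 1.0
eef_pos: [0.3896, 0.3721, 0.3031]
tool_rot: [[0.991, 0.133, -0.001], [0.133, -0.991, -0.0], [-0.001, 0.0, -1.0]]
ft_force: [-0.6, 0.1, 1.0]
finger_gap: 1.001
finger_force: 0.0
```

```bash
python3 -c "
from h import *
to((.587,.153,.30),-.219)"
```

```text
t 1.0 pos [0.39  0.372 0.303] yang -1.4371075176810093 tilt [-0.001 -0.   ] j [ 1.063  0.193 -0.08  -0.    -1.297  0.641]
F [-0.599  0.107  1.03 ] M [ 0.039 -0.045 -0.02 ] gap 1.0010338961260854 0.0
units d [0.555 0.812 0.01 ] yaw -2.4362150353620184
```

Request:
{"fn": "play_rows", "kwargs": {"rows": [{"dx": 0.555, "dy": 0.81, "dz": 0, "yaw": -1, "hand": 1}, {"dx": 0.555, "dy": 0.81, "dz": 0, "yaw": -1, "hand": 1}, {"dx": 0.555, "dy": 0.81, "dz": 0, "yaw": -1, "hand": 1}, {"dx": 0.555, "dy": 0.81, "dz": 0, "yaw": -1, "hand": 1}, {"dx": 0.555, "dy": 0.81, "dz": 0, "yaw": -1, "hand": 1}, {"dx": 0.555, "dy": 0.81, "dz": 0, "yaw": -1, "hand": 1}, {"dx": 0.555, "dy": 0.81, "dz": 0, "yaw": -1, "hand": 1}]}}

```text
t: 1.7
eef_pos: [0.589, 0.153, 0.3017]
tool_rot: [[0.806, 0.592, -0.002], [0.592, -0.806, -0.001], [-0.002, 0.0, -1.0]]
ft_force: [-0.0, 1.3, -0.9]
finger_gap: 0.997
finger_force: 0.0
```

Request:
{"fn": "play_rows", "kwargs": {"rows": [{"dx": 0, "dy": 0, "dz": 0.1, "yaw": -0.72, "hand": 1}, {"dx": 0, "dy": 0, "dz": 0.2, "yaw": -0.72, "hand": 1}, {"dx": 0, "dy": 0, "dz": 0.26, "yaw": -0.72, "hand": 1}, {"dx": 0, "dy": 0, "dz": 0.26, "yaw": -0.72, "hand": 1}]}}

```text
t: 2.1
eef_pos: [0.5848, 0.1559, 0.2215]
tool_rot: [[0.542, 0.84, -0.007], [0.84, -0.542, -0.003], [-0.006, -0.005, -1.0]]
ft_force: [0.3, -0.6, 0.8]
finger_gap: 1.002
finger_force: 0.0
```

Request:
{"fn": "play_rows", "kwargs": {"rows": [{"dx": 0, "dy": 0, "dz": 0, "yaw": -0.7, "hand": 1}, {"dx": 0, "dy": 0, "dz": 0, "yaw": -0.7, "hand": 1}, {"dx": 0, "dy": 0, "dz": 0, "yaw": -0.7, "hand": 1}, {"dx": 0, "dy": 0, "dz": 0, "yaw": -0.7, "hand": 1}]}}

```text
t: 2.5
eef_pos: [0.5874, 0.1563, 0.2266]
tool_rot: [[0.222, 0.975, 0.002], [0.975, -0.222, 0.001], [0.001, 0.002, -1.0]]
ft_force: [0.5, 0.5, -0.1]
finger_gap: 0.998
finger_force: 0.0
```

```bash
python3 -c "
from h import *
to((.587,.153,.137),-.219)
cv2.imwrite('pics/top1.png',robot.capture('top')[130:255,170:370].repeat(4,0).repeat(4,1))"
```

```text
t 2.5 pos [0.587 0.156 0.227] yang -0.22422890108737573 tilt [0.002 0.001] j [ 0.526  0.358 -0.045  0.    -1.166  2.391]
F [ 0.475  0.48  -0.139] M [ 0.01   0.018 -0.02 ] gap 0.9980926118716069 0.0
units d [-0.011  0.001  0.299] yaw -0.010457802174751452
```

View pics/top1.png

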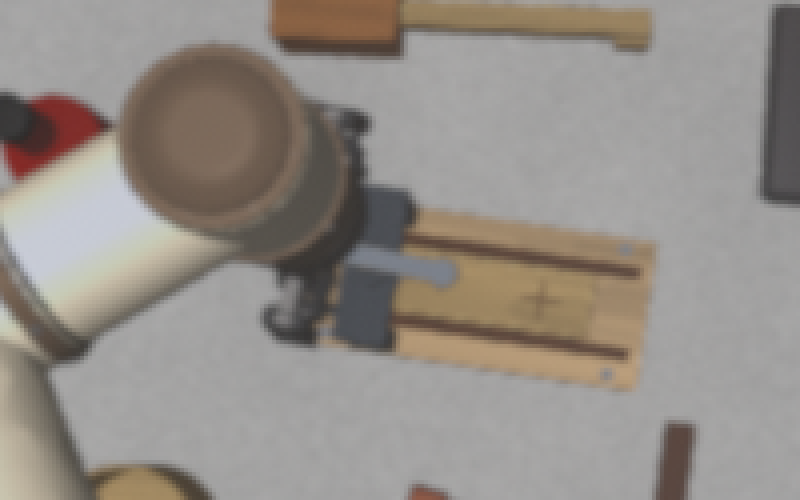

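The top view shows the open fingers straddling the bar, with the hand centred on the screw axis. Next I'll descend and grip.

Request:
{"fn": "play_rows", "kwargs": {"rows": [{"dx": -0.011, "dy": 0, "dz": 0.12, "yaw": 0, "hand": 1}, {"dx": -0.011, "dy": 0, "dz": 0.22, "yaw": 0, "hand": 1}, {"dx": -0.011, "dy": 0, "dz": 0.3, "yaw": 0, "hand": 1}, {"dx": -0.011, "dy": 0, "dz": 0.3, "yaw": 0, "hand": 1}, {"dx": -0.011, "dy": 0, "dz": 0.3, "yaw": 0, "hand": 0}, {"dx": -0.011, "dy": 0, "dz": 0.3, "yaw": 0, "hand": 0}, {"dx": -0.011, "dy": 0, "dz": 0.3, "yaw": 0, "hand": 0}, {"dx": -0.011, "dy": 0, "dz": 0.3, "yaw": 0, "hand": 0}], "grip_force": 80}}

```text
t: 3.35
eef_pos: [0.5869, 0.1521, 0.1366]
tool_rot: [[0.223, 0.975, 0.002], [0.975, -0.223, 0.001], [0.002, 0.002, -1.0]]
ft_force: [-0.0, 0.3, -0.5]
finger_gap: 0.334
finger_force: 0.0
```

```bash
python3 -c "
from h import *
to((.587,.153,.137),-.219)"
```

```text
t 3.35 pos [0.587 0.152 0.137] yang -0.22457756520324165 tilt [0.002 0.001] j [ 0.52   0.432 -0.171  0.    -0.965  2.397]
F [-0.036  0.32  -0.459] M [-0.009 -0.031 -0.033] gap 0.3336373692728848 0.0
units d [ 0.003 -0.    -0.001] yaw -0.011155130406483305
```

Still closing; finish the grip.

Request:
{"fn": "play_rows", "kwargs": {"rows": [{"dx": 0, "dy": 0, "dz": 0, "yaw": 0, "hand": 0}, {"dx": 0, "dy": 0, "dz": 0, "yaw": 0, "hand": 0}, {"dx": 0, "dy": 0, "dz": 0, "yaw": 0, "hand": 0}, {"dx": 0, "dy": 0, "dz": 0, "yaw": 0, "hand": 0}]}}

```text
t: 3.75
eef_pos: [0.5869, 0.1518, 0.1364]
tool_rot: [[0.222, 0.975, 0.002], [0.975, -0.222, 0.0], [0.001, 0.002, -1.0]]
ft_force: [-0.6, 0.2, 6.5]
finger_gap: 0.165
finger_force: 78.0
```

```bash
python3 -c "
from h import *
to((.587,.153,.137),-.219)"
```

```text
t 3.75 pos [0.587 0.152 0.136] yang -0.22417947625853288 tilt [0.002 0.   ] j [ 0.52   0.433 -0.171  0.001 -0.966  2.397]
F [-0.569  0.171  6.542] M [-0.013  0.35  -0.009] gap 0.1645736107603075 78.03816765546799
units d [ 0.004 -0.    -0.002] yaw -0.010358952517065756
```

Request:
{"fn": "play_rows", "kwargs": {"rows": [{"dx": 0, "dy": 0, "dz": 0, "yaw": 0.2, "hand": 0}, {"dx": 0, "dy": 0, "dz": 0, "yaw": 0.4, "hand": 0}, {"dx": 0, "dy": 0, "dz": 0, "yaw": 0.6, "hand": 0}, {"dx": 0, "dy": 0, "dz": 0, "yaw": 0.8, "hand": 0}]}}

```text
t: 4.15
eef_pos: [0.5862, 0.1521, 0.1364]
tool_rot: [[0.587, 0.809, 0.0], [0.809, -0.587, 0.0], [0.0, 0.0, -1.0]]
ft_force: [-3.6, 1.2, 6.2]
finger_gap: 0.162
finger_force: 78.8
```

```bash
python3 -c "
from h import *
to((.587,.152,.1365),-.219-.4)"
```

```text
t 4.15 pos [0.586 0.152 0.136] yang -0.6276174821601673 tilt [0. 0.] j [ 0.521  0.432 -0.171 -0.    -0.967  1.993]
F [-3.589  1.197  6.224] M [0.432 1.017 0.247] gap 0.16182697158161619 78.79063189029694
units d [ 0.001  0.002 -0.   ] yaw -0.017234964320334667
```

Request:
{"fn": "play_rows", "kwargs": {"rows": [{"dx": 0, "dy": 0, "dz": 0, "yaw": 0.2, "hand": 0}, {"dx": 0, "dy": 0, "dz": 0, "yaw": 0.4, "hand": 0}]}}

```text
t: 4.35
eef_pos: [0.5859, 0.1524, 0.1364]
tool_rot: [[0.736, 0.677, -0.0], [0.677, -0.736, 0.001], [0.0, -0.001, -1.0]]
ft_force: [-4.7, 2.6, 8.5]
finger_gap: 0.164
finger_force: 78.8
```

```bash
python3 -c "
from h import *
to((.587,.152,.1365),-.219-.6)"
```

```text
t 4.35 pos [0.586 0.152 0.136] yang -0.8275612220177979 tilt [-0.     0.001] j [ 0.521  0.432 -0.171 -0.001 -0.967  1.793]
F [-4.661  2.649  8.49 ] M [0.695 1.252 0.236] gap 0.16351128910959162 78.84606689214706
units d [ 0.002  0.003 -0.   ] yaw -0.01712244403559593
```

Thread friction reads about 0.24 N m. I'll continue in steps of about 0.2 rad.

Request:
{"fn": "play_rows", "kwargs": {"rows": [{"dx": 0, "dy": 0, "dz": 0, "yaw": 0.2, "hand": 0}, {"dx": 0, "dy": 0, "dz": 0, "yaw": 0.4, "hand": 0}]}}

```text
t: 4.55
eef_pos: [0.5857, 0.1527, 0.1364]
tool_rot: [[0.856, 0.517, -0.0], [0.517, -0.856, 0.001], [0.0, -0.001, -1.0]]
ft_force: [-6.0, 3.6, 7.6]
finger_gap: 0.162
finger_force: 78.9
```

```bash
python3 -c "
from h import *
to((.587,.152,.1365),-.219-.8)"
```

```text
t 4.55 pos [0.586 0.153 0.136] yang -1.0274964668102706 tilt [-0.     0.001] j [ 0.522  0.432 -0.171 -0.001 -0.967  1.593]
F [-6.004  3.602  7.569] M [1.03  1.471 0.207] gap 0.16169844796783042 78.89134347438812
units d [ 0.003  0.004 -0.   ] yaw -0.016992933620540995
```

Request:
{"fn": "play_rows", "kwargs": {"rows": [{"dx": 0, "dy": 0, "dz": 0, "yaw": 0.2, "hand": 0}, {"dx": 0, "dy": 0, "dz": 0, "yaw": 0.4, "hand": 0}]}}

```text
t: 4.75
eef_pos: [0.5855, 0.153, 0.1364]
tool_rot: [[0.942, 0.337, -0.001], [0.337, -0.942, 0.001], [-0.0, -0.002, -1.0]]
ft_force: [-6.4, 4.2, 8.4]
finger_gap: 0.164
finger_force: 78.9
```

```bash
python3 -c "
from h import *
to((.587,.152,.1365),-.219-1)"
```

```text
t 4.75 pos [0.586 0.153 0.136] yang -1.227411920480884 tilt [-0.001  0.001] j [ 0.522  0.432 -0.171 -0.002 -0.968  1.393]
F [-6.408  4.177  8.428] M [1.3   1.742 0.245] gap 0.1643367609581197 78.92764270305634
units d [ 0.004  0.005 -0.   ] yaw -0.01682384096176781
```

Request:
{"fn": "play_rows", "kwargs": {"rows": [{"dx": 0, "dy": 0, "dz": 0, "yaw": 0.2, "hand": 0}, {"dx": 0, "dy": 0, "dz": 0, "yaw": 0.4, "hand": 0}]}}

```text
t: 4.95
eef_pos: [0.5854, 0.1534, 0.1364]
tool_rot: [[0.99, 0.143, -0.001], [0.143, -0.99, 0.002], [-0.0, -0.002, -1.0]]
ft_force: [-7.1, 5.5, 8.4]
finger_gap: 0.164
finger_force: 78.9
```

```bash
python3 -c "
from h import *
to((.587,.152,.1365),-.219-1.2)
cv2.imwrite('pics/side2.png',cv2.resize(robot.capture('side')[130:235,270:350],None,fx=5.5,fy=5.5,interpolation=cv2.INTER_CUBIC))"
```

```text
t 4.95 pos [0.585 0.153 0.136] yang -1.4272773035546942 tilt [-0.001  0.002] j [ 0.522  0.432 -0.171 -0.002 -0.967  1.193]
F [-7.092  5.47   8.399] M [1.635 1.812 0.131] gap 0.1641629530969926 78.9415580034256
units d [ 0.005  0.005 -0.   ] yaw -0.016554607109388275
```

View pics/side2.png

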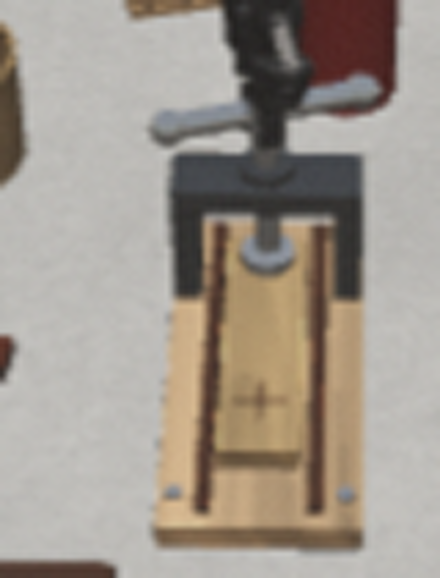

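The pad has dropped and is close to the blank, and the torque hasn't risen yet. From here I'll use smaller steps and average the torque reading.

```bash
cat >> h.py <<'E'
def tq(n=4):
    M=[]
    for _ in range(n): robot.capture("side"); M.append(robot.read_state()["wrist_torque"][2])
    s=robot.read_state();R=s["tool_rot"]; print("t %.2f yang %.3f Mz %.3f sd %.3f"%(s["t"],np.arctan2(R[1,1],R[0,1]),np.mean(M),np.std(M)),"F",s["ft_force"].round(1))
E
python3 -c "
from h import *
tq()"
```

```text
t 5.20 yang -1.425 Mz -0.185 sd 0.023 F [-5.9  6.   8.4]
```

Request:
{"fn": "play_rows", "kwargs": {"rows": [{"dx": -0.004, "dy": -0.006, "dz": 0, "yaw": 0.2, "hand": 0}, {"dx": -0.004, "dy": -0.006, "dz": 0, "yaw": 0.3, "hand": 0}]}}

```text
t: 5.4
eef_pos: [0.5854, 0.1537, 0.1364]
tool_rot: [[1.0, -0.005, 0.002], [-0.005, -1.0, 0.0], [0.002, -0.0, -1.0]]
ft_force: [-1.8, 0.7, 5.7]
finger_gap: 0.169
finger_force: 78.7
```

```bash
python3 -c "
from h import *
tq()"
```

```text
t 5.60 yang -1.574 Mz -0.053 sd 0.020 F [-0.9  1.2  4.9]
```

Request:
{"fn": "play_rows", "kwargs": {"rows": [{"dx": 0, "dy": 0, "dz": 0, "yaw": 0.2, "hand": 0}, {"dx": 0, "dy": 0, "dz": 0, "yaw": 0.3, "hand": 0}]}}

```text
t: 5.8
eef_pos: [0.5854, 0.154, 0.1364]
tool_rot: [[0.988, -0.155, 0.002], [-0.155, -0.988, 0.001], [0.002, -0.001, -1.0]]
ft_force: [-2.3, 2.6, 4.8]
finger_gap: 0.168
finger_force: 78.7
```

```bash
python3 -c "
from h import *
tq()"
```

```text
t 6.00 yang -1.724 Mz -0.026 sd 0.029 F [-1.3  1.4  5.1]
```

Request:
{"fn": "play_rows", "kwargs": {"rows": [{"dx": 0, "dy": 0, "dz": 0, "yaw": 0.2, "hand": 0}, {"dx": 0, "dy": 0, "dz": 0, "yaw": 0.3, "hand": 0}]}}

```text
t: 6.2
eef_pos: [0.5855, 0.1543, 0.1364]
tool_rot: [[0.954, -0.3, 0.002], [-0.3, -0.954, 0.001], [0.002, -0.002, -1.0]]
ft_force: [-2.2, 2.6, 5.0]
finger_gap: 0.165
finger_force: 78.8
```

```bash
python3 -c "
from h import *
tq()"
```

```text
t 6.40 yang -1.874 Mz 0.047 sd 0.020 F [-1.6  2.   6.3]
```

Request:
{"fn": "play_rows", "kwargs": {"rows": [{"dx": 0, "dy": 0, "dz": 0, "yaw": 0.16, "hand": 0}]}}

```text
t: 6.5
eef_pos: [0.5855, 0.1544, 0.1364]
tool_rot: [[0.927, -0.375, 0.002], [-0.375, -0.927, 0.002], [0.002, -0.002, -1.0]]
ft_force: [-1.0, 2.7, 5.9]
finger_gap: 0.164
finger_force: 78.9
```

```bash
python3 -c "
from h import *
s=robot.read_state();print(s['wrist_torque'],s['qd'][5])
for k in range(4):
    cv2.imwrite('pics/s3.png',robot.capture('side'));s=robot.read_state();print(s['wrist_torque'][2],s['qd'][5])
tq(2)
f=lambda im:cv2.resize(im,None,fx=10,fy=10,interpolation=cv2.INTER_CUBIC)
a=[f(cv2.imread(p)[160:190,300:336]) for p in('pics/side0.png','pics/s3.png')]
cv2.imwrite('pics/s3c.png',np.hstack(a))
"
```

```text
[0.79422254 0.47883086 0.31650759] -0.8332381389037001
0.0949503113568407 0.12134780902883265
-0.0693491611904285 0.03378224728799277
-0.08458543471993998 0.0041171272805868835
-0.03892984864464094 0.00036281157960776905
t 6.80 yang -1.954 Mz -0.059 sd 0.014 F [-1.6  3.2  5.2]
```

View pics/s3c.png

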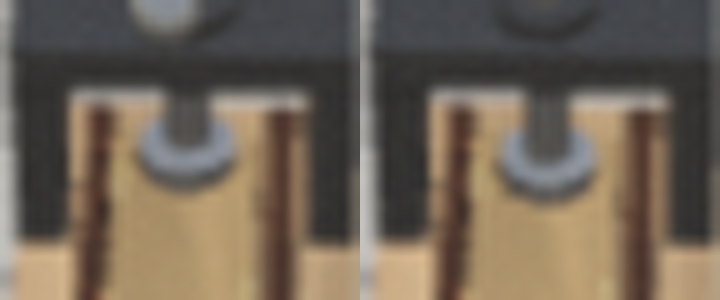

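The pad is now about 6–7 mm lower, and the moving torque of 0.32 N m suggests contact. To find the touch angle cleanly, I'll back off 0.5 rad and turn forward again, logging the torque at constant speed.

Request:
{"fn": "play_rows", "kwargs": {"rows": [{"dx": 0, "dy": 0, "dz": 0, "yaw": -0.25, "hand": 0}, {"dx": 0, "dy": 0, "dz": 0, "yaw": -0.5, "hand": 0}, {"dx": 0, "dy": 0, "dz": 0, "yaw": -0.75, "hand": 0}, {"dx": 0, "dy": 0, "dz": 0, "yaw": -1, "hand": 0}, {"dx": 0, "dy": 0, "dz": 0, "yaw": -1, "hand": 0}, {"dx": 0, "dy": 0, "dz": 0, "yaw": -0.8, "hand": 0}]}}

```text
t: 7.4
eef_pos: [0.5854, 0.1537, 0.1364]
tool_rot: [[1.0, 0.015, 0.002], [0.015, -1.0, 0.001], [0.002, -0.001, -1.0]]
ft_force: [-1.4, 0.9, 5.7]
finger_gap: 0.164
finger_force: 78.8
```

```bash
cat > r.py <<'E'
from workcell import robot
import numpy as np
s=robot.read_state();R=s["tool_rot"];print("yang %.3f Mz %.3f w %.2f"%(np.arctan2(R[1,1],R[0,1]),s["wrist_torque"][2],s["qd"][5]),s["ft_force"].round(1))
E
python3 r.py; python3 -c "
from h import *
for z in(.038,.040,.042,.044): print(z,proj('side',[(.586,.1538-.017,z),(.5855+.0026,.154-.017,z)]))"
```

```text
yang -1.556 Mz 0.202 w -1.05 [-1.4  0.9  5.7]
0.038 [[318.7999471  180.01824062]
 [319.39952044 179.9232766 ]]
0.04 [[318.7936646  179.58077655]
 [319.39381177 179.48582407]]
0.042 [[318.78737054 179.1424792 ]
 [319.38809255 179.04753851]]
0.044 [[318.78106489 178.70334637]
 [319.38236276 178.60841774]]
```

Request:
{"fn": "play_rows", "kwargs": {"rows": [{"dx": 0, "dy": 0, "dz": 0, "yaw": 0.2, "hand": 0}]}}

```text
t: 7.5
eef_pos: [0.5854, 0.1539, 0.1364]
tool_rot: [[0.996, -0.087, 0.002], [-0.087, -0.996, 0.001], [0.002, -0.001, -1.0]]
ft_force: [-1.6, 1.9, 6.4]
finger_gap: 0.164
finger_force: 78.8
```

```bash
python3 r.py
```

```text
yang -1.657 Mz 0.205 w -0.99 [-1.6  1.9  6.4]
```

Request:
{"fn": "play_rows", "kwargs": {"rows": [{"dx": 0, "dy": 0, "dz": 0, "yaw": 0.2, "hand": 0}]}}

```text
t: 7.6
eef_pos: [0.5854, 0.154, 0.1364]
tool_rot: [[0.983, -0.185, 0.002], [-0.185, -0.983, 0.001], [0.002, -0.001, -1.0]]
ft_force: [-2.6, 2.2, 5.4]
finger_gap: 0.164
finger_force: 78.8
```

```bash
python3 r.py
```

```text
yang -1.757 Mz 0.252 w -0.99 [-2.6  2.2  5.4]
```

Request:
{"fn": "play_rows", "kwargs": {"rows": [{"dx": 0, "dy": 0, "dz": 0, "yaw": 0.2, "hand": 0}]}}

```text
t: 7.7
eef_pos: [0.5854, 0.1542, 0.1364]
tool_rot: [[0.959, -0.282, 0.002], [-0.282, -0.959, 0.001], [0.002, -0.002, -1.0]]
ft_force: [-2.5, 2.7, 5.1]
finger_gap: 0.164
finger_force: 78.8
```

```bash
python3 r.py
```

```text
yang -1.857 Mz 0.269 w -0.99 [-2.5  2.7  5.1]
```

Request:
{"fn": "play_rows", "kwargs": {"rows": [{"dx": 0, "dy": 0, "dz": 0, "yaw": 0.2, "hand": 0}]}}

```text
t: 7.8
eef_pos: [0.5855, 0.1544, 0.1364]
tool_rot: [[0.926, -0.377, 0.002], [-0.377, -0.926, 0.001], [0.002, -0.002, -1.0]]
ft_force: [-0.2, 2.7, 5.9]
finger_gap: 0.165
finger_force: 78.8
```

```bash
python3 r.py
```

```text
yang -1.957 Mz 0.332 w -0.99 [-0.2  2.7  5.9]
```

Request:
{"fn": "play_rows", "kwargs": {"rows": [{"dx": 0, "dy": 0, "dz": 0, "yaw": 0.2, "hand": 0}]}}

```text
t: 7.9
eef_pos: [0.5856, 0.1546, 0.1364]
tool_rot: [[0.884, -0.467, 0.003], [-0.467, -0.884, 0.002], [0.001, -0.003, -1.0]]
ft_force: [-2.3, 3.5, 4.9]
finger_gap: 0.161
finger_force: 78.8
```

```bash
python3 r.py
```

```text
yang -2.057 Mz 0.408 w -0.99 [-2.3  3.5  4.9]
```

Request:
{"fn": "play_rows", "kwargs": {"rows": [{"dx": 0, "dy": 0, "dz": 0, "yaw": 0.08, "hand": 0}]}}

```text
t: 8.0
eef_pos: [0.5856, 0.1547, 0.1364]
tool_rot: [[0.866, -0.501, 0.003], [-0.501, -0.866, 0.002], [0.001, -0.003, -1.0]]
ft_force: [-1.7, 2.6, 4.9]
finger_gap: 0.167
finger_force: 78.8
```

```bash
python3 r.py; python3 -c "
from h import *
tq(4)"
```

```text
yang -2.095 Mz 0.326 w -0.36 [-1.7  2.6  4.9]
t 8.20 yang -2.093 Mz 0.137 sd 0.023 F [-1.1  2.5  6.3]
```

The fit puts the touch at about 1.62 rad on this scale. The handle is now at 2.09, or 0.47 rad past touch, which is firm. I'll release and rise.

Request:
{"fn": "play_rows", "kwargs": {"rows": [{"dx": 0, "dy": 0, "dz": 0, "yaw": 0, "hand": 1}, {"dx": 0, "dy": 0, "dz": 0, "yaw": 0, "hand": 1}, {"dx": 0, "dy": 0, "dz": 0, "yaw": 0, "hand": 1}, {"dx": 0, "dy": 0, "dz": 0, "yaw": 0, "hand": 1}, {"dx": 0, "dy": 0, "dz": 0, "yaw": 0, "hand": 1}, {"dx": 0, "dy": 0, "dz": -0.1, "yaw": 0, "hand": 1}, {"dx": 0, "dy": 0, "dz": -0.25, "yaw": 0, "hand": 1}, {"dx": 0, "dy": 0, "dz": -0.3, "yaw": 0, "hand": 1}, {"dx": 0, "dy": 0, "dz": -0.3, "yaw": 0, "hand": 1}]}}

```text
t: 9.1
eef_pos: [0.5864, 0.1539, 0.2288]
tool_rot: [[0.866, -0.5, 0.006], [-0.5, -0.866, 0.003], [0.004, -0.006, -1.0]]
ft_force: [-0.8, 0.0, -0.4]
finger_gap: 0.999
finger_force: 0.0
```

```bash
python3 -c "
from h import *
to((.485,-.2533,.22),-2.09)
cv2.imwrite('pics/side4.png',robot.capture('side'))"
```

```text
t 9.1 pos [0.586 0.154 0.229] yang -2.0944454671457 tilt [0.006 0.003] j [ 0.524  0.351 -0.05   0.001 -1.163  0.523]
F [-0.807  0.044 -0.415] M [ 0.019 -0.004  0.001] gap 0.9993503995769506 0.0
units d [0.386 1.345 0.023] yaw -0.008890934291399866
```

Request:
{"fn": "play_rows", "kwargs": {"rows": [{"dx": 0.19, "dy": 0.67, "dz": 0, "yaw": 0, "hand": 1}, {"dx": 0.19, "dy": 0.67, "dz": 0, "yaw": 0, "hand": 1}, {"dx": 0.19, "dy": 0.67, "dz": 0, "yaw": 0, "hand": 1}, {"dx": 0.19, "dy": 0.67, "dz": 0, "yaw": 0, "hand": 1}, {"dx": 0.19, "dy": 0.67, "dz": 0, "yaw": 0, "hand": 1}]}}

```text
t: 9.65
eef_pos: [0.5308, -0.053, 0.2235]
tool_rot: [[0.863, -0.504, -0.005], [-0.504, -0.863, -0.001], [-0.004, 0.003, -1.0]]
ft_force: [0.1, -0.2, -0.4]
finger_gap: 0.999
finger_force: 0.0
```

Request:
{"fn": "play_rows", "kwargs": {"rows": [{"dx": 0.195, "dy": 0.675, "dz": 0, "yaw": 0, "hand": 1}, {"dx": 0.195, "dy": 0.675, "dz": 0, "yaw": 0, "hand": 1}, {"dx": 0.195, "dy": 0.675, "dz": 0, "yaw": 0, "hand": 1}, {"dx": 0.195, "dy": 0.675, "dz": 0, "yaw": 0, "hand": 1}, {"dx": 0.195, "dy": 0.675, "dz": 0, "yaw": 0, "hand": 1}, {"dx": 0.195, "dy": 0.675, "dz": 0, "yaw": 0, "hand": 1}]}}

```text
t: 10.25
eef_pos: [0.4819, -0.255, 0.2236]
tool_rot: [[0.864, -0.503, -0.003], [-0.503, -0.864, 0.001], [-0.003, 0.001, -1.0]]
ft_force: [0.1, 0.2, 0.8]
finger_gap: 1.0
finger_force: 0.0
```

```bash
python3 -c "
from h import *
to((.485,-.2533,.083),-2.09)
a=cv2.resize(robot.capture('top')[140:260,330:450],None,fx=4,fy=4,interpolation=cv2.INTER_CUBIC)
b=cv2.resize(cv2.imread('pics/side4.png')[130:235,290:350],None,fx=4.5,fy=4.5,interpolation=cv2.INTER_CUBIC)
o=np.zeros((480,800,3),np.uint8);o[:,:480]=a;o[:b.shape[0],490:490+b.shape[1]]=b;cv2.imwrite('pics/m5.png',o)"
```

```text
t 10.25 pos [ 0.482 -0.255  0.224] yang -2.0980296755027665 tilt [-0.003  0.001] j [-0.189  0.257 -0.199 -0.001 -1.118  1.233]
F [0.08  0.193 0.755] M [ 0.099 -0.03   0.029] gap 0.9998139087310661 0.0
units d [ 0.007 -0.01   0.469] yaw -0.01605935100553335
```

View pics/m5.png

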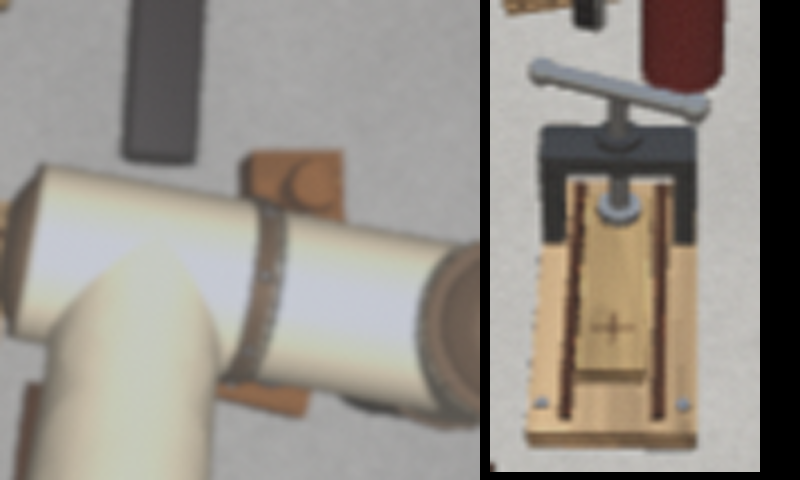

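The view shows the arm over the punch stand (the awl stays clear), and the clamped blank with its cross undisturbed. Next I'll descend.

Request:
{"fn": "play_rows", "kwargs": {"rows": [{"dx": 0.005, "dy": -0.005, "dz": 0.12, "yaw": 0, "hand": 1}, {"dx": 0.005, "dy": -0.005, "dz": 0.25, "yaw": 0, "hand": 1}, {"dx": 0.005, "dy": -0.005, "dz": 0.37, "yaw": 0, "hand": 1}, {"dx": 0.005, "dy": -0.005, "dz": 0.46, "yaw": 0, "hand": 1}, {"dx": 0.005, "dy": -0.005, "dz": 0.46, "yaw": 0, "hand": 1}, {"dx": 0.005, "dy": -0.005, "dz": 0.46, "yaw": 0, "hand": 1}]}}

```text
t: 10.9
eef_pos: [0.486, -0.2523, 0.0875]
tool_rot: [[0.867, -0.498, -0.001], [-0.498, -0.867, -0.0], [-0.0, 0.001, -1.0]]
ft_force: [0.2, 0.1, 0.6]
finger_gap: 1.004
finger_force: 0.0
```

```bash
python3 -c "
from h import *
to((.485,-.2533,.084),-2.09)"
```

```text
t 10.9 pos [ 0.486 -0.252  0.088] yang -2.092068955923246 tilt [-0.001 -0.   ] j [-0.182  0.404 -0.37   0.001 -0.797  1.231]
F [0.201 0.052 0.617] M [-0.005 -0.048  0.06 ] gap 1.0036002743689147 0.0
units d [-0.001  0.005  0.012] yaw -0.004137911846492592
```

Request:
{"fn": "play_rows", "kwargs": {"rows": [{"dx": -0.001, "dy": 0.005, "dz": 0.012, "yaw": 0, "hand": 1}, {"dx": -0.001, "dy": 0.005, "dz": 0.012, "yaw": 0, "hand": 0}, {"dx": -0.001, "dy": 0.005, "dz": 0.012, "yaw": 0, "hand": 0}, {"dx": -0.001, "dy": 0.005, "dz": 0.012, "yaw": 0, "hand": 0}, {"dx": -0.001, "dy": 0.005, "dz": 0.012, "yaw": 0, "hand": 0}, {"dx": -0.001, "dy": 0.005, "dz": 0.012, "yaw": 0, "hand": 0}, {"dx": -0.001, "dy": 0.005, "dz": 0.012, "yaw": 0, "hand": 0}, {"dx": -0.001, "dy": 0.005, "dz": 0.012, "yaw": 0, "hand": 0}, {"dx": -0.001, "dy": 0.005, "dz": 0.012, "yaw": 0, "hand": 0}], "grip_force": 70}}

```text
t: 11.8
eef_pos: [0.4846, -0.2546, 0.0842]
tool_rot: [[0.866, -0.5, 0.001], [-0.5, -0.866, -0.0], [0.001, -0.0, -1.0]]
ft_force: [-0.8, 1.0, 4.4]
finger_gap: 0.241
finger_force: 68.2
```

```bash
python3 -c "
from h import *
to((.485,-.2533,.084),-2.09)"
```

```text
t 11.8 pos [ 0.485 -0.255  0.084] yang -2.0942774439893594 tilt [ 0.001 -0.   ] j [-0.187  0.408 -0.375  0.    -0.788  1.234]
F [-0.84   0.984  4.39 ] M [0.197 0.064 0.042] gap 0.24088492944181022 68.15253938621026
units d [-0.001 -0.004  0.001] yaw -0.008554887978719172
```

Request:
{"fn": "play_rows", "kwargs": {"rows": [{"dx": 0, "dy": 0, "dz": -0.05, "yaw": 0, "hand": 0}, {"dx": 0, "dy": 0, "dz": -0.12, "yaw": 0, "hand": 0}, {"dx": 0, "dy": 0, "dz": -0.2, "yaw": 0, "hand": 0}, {"dx": 0, "dy": 0, "dz": -0.28, "yaw": 0, "hand": 0}, {"dx": 0, "dy": 0, "dz": -0.36, "yaw": 0, "hand": 0}, {"dx": 0, "dy": 0, "dz": -0.4, "yaw": 0, "hand": 0}, {"dx": 0, "dy": 0, "dz": -0.4, "yaw": 0, "hand": 0}]}}

```text
t: 12.5
eef_pos: [0.4845, -0.2545, 0.2044]
tool_rot: [[0.866, -0.5, 0.002], [-0.5, -0.866, -0.0], [0.002, -0.001, -1.0]]
ft_force: [-0.2, 0.6, -2.9]
finger_gap: 0.244
finger_force: 68.9
```

```bash
python3 -c "
from h import *
to((.566,.0277,.204),-2.094)"
```

```text
t 12.5 pos [ 0.484 -0.254  0.204] yang -2.0948402409433653 tilt [ 0.002 -0.   ] j [-0.187  0.274 -0.226 -0.    -1.069  1.234]
F [-0.2    0.562 -2.851] M [ 0.028 -0.035  0.048] gap 0.24402249676253931 68.89467678880465
units d [-0.235 -0.95   0.002] yaw -0.0016804818867308668
```

Request:
{"fn": "play_rows", "kwargs": {"rows": [{"dx": -0.02, "dy": -0.08, "dz": 0, "yaw": 0, "hand": 0}, {"dx": -0.055, "dy": -0.22, "dz": 0, "yaw": 0, "hand": 0}, {"dx": -0.09, "dy": -0.36, "dz": 0, "yaw": 0, "hand": 0}, {"dx": -0.124, "dy": -0.5, "dz": 0, "yaw": 0, "hand": 0}, {"dx": -0.159, "dy": -0.64, "dz": 0, "yaw": 0, "hand": 0}, {"dx": -0.193, "dy": -0.78, "dz": 0, "yaw": 0, "hand": 0}, {"dx": -0.22, "dy": -0.89, "dz": 0, "yaw": 0, "hand": 0}, {"dx": -0.235, "dy": -0.95, "dz": 0, "yaw": 0, "hand": 0}, {"dx": -0.235, "dy": -0.95, "dz": 0, "yaw": 0, "hand": 0}, {"dx": -0.235, "dy": -0.95, "dz": 0, "yaw": 0, "hand": 0}]}}

```text
t: 13.5
eef_pos: [0.5647, 0.0273, 0.2022]
tool_rot: [[0.866, -0.5, -0.003], [-0.5, -0.866, -0.001], [-0.003, 0.002, -1.0]]
ft_force: [-0.5, -0.2, -3.3]
finger_gap: 0.245
finger_force: 69.1
```

Request:
{"fn": "play_rows", "kwargs": {"rows": [{"dx": 0, "dy": 0, "dz": 0.08, "yaw": 0, "hand": 0}, {"dx": 0, "dy": 0, "dz": 0.16, "yaw": 0, "hand": 0}, {"dx": 0, "dy": 0, "dz": 0.22, "yaw": 0, "hand": 0}, {"dx": 0, "dy": 0, "dz": 0.25, "yaw": 0, "hand": 0}, {"dx": 0, "dy": 0, "dz": 0.25, "yaw": 0, "hand": 0}, {"dx": 0, "dy": 0, "dz": 0.25, "yaw": 0, "hand": 0}]}}

```text
t: 14.1
eef_pos: [0.5661, 0.027, 0.1294]
tool_rot: [[0.866, -0.501, 0.001], [-0.501, -0.866, -0.0], [0.001, -0.0, -1.0]]
ft_force: [-0.2, -0.5, -2.4]
finger_gap: 0.245
finger_force: 69.1
```

```bash
python3 -c "
from h import *
to((.566,.0277,.114),-2.094)
f=lambda im:cv2.resize(im,None,fx=6,fy=6,interpolation=cv2.INTER_CUBIC)
cv2.imwrite('pics/s6.png',f(robot.capture('side')[140:235,275:365]))
p=robot.read_state()['eef_pos'];print(p,proj('side',[p-[0,0,.0742],(.566,.0277,.038)]),'crop',(proj('side',[p-[0,0,.0742],(.566,.0277,.038)])-[275,140])*6+2.5)"
```

```text
t 14.1 pos [0.566 0.027 0.129] yang -2.0951971989083846 tilt [ 0.001 -0.   ] j [ 0.334  0.38  -0.278  0.001 -0.911  0.712]
F [-0.226 -0.509 -2.443] M [-0.007 -0.099 -0.018] gap 0.24516945055847802 69.13673254523019
units d [-0.002 -0.002  0.051] yaw -0.0023943978167695334
[0.566 0.027 0.13 ] [[317.055 198.856]
 [316.989 202.694]] crop [[254.83  355.639]
 [254.434 378.667]]
```

View pics/s6.png

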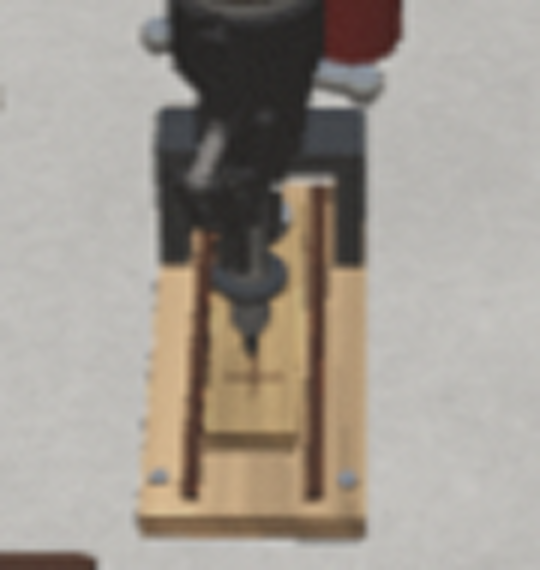

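The tip is at crop (251,355) and the cross at (254,378), so the tip sits about 0.5 px (1–2 mm) to the left. I'll measure the column at sub-pixel level.

```bash
python3 -c "
from h import *
a=cv2.cvtColor(robot.capture('side'),cv2.COLOR_BGR2GRAY).astype(float)
b=cv2.cvtColor(cv2.imread('pics/side0.png'),cv2.COLOR_BGR2GRAY).astype(float)
def cen(im,r,lo,hi):
    x=np.arange(lo,hi);v=im[r,lo:hi];bg=np.median(np.r_[v[:3],v[-3:]]);w=np.clip(bg-v-4,0,None);return (w*x).sum()/max(w.sum(),1e-6),w.sum()
for r in range(190,200): print('tip',r,cen(a,r,309,326))
for r in (200,201,204,205,206): print('cross',r,cen(b,r,312,323),cen(a,r,312,323))
for c in (313,314,320,321):
    v=b[197:209,c];w=np.clip(np.median(v)-v-3,0,None);print('row',c,(w*np.arange(197,209)).sum()/w.sum())
"
```

```text
tip 190 (np.float64(315.3125), np.float64(672.0))
tip 191 (np.float64(315.0833333333333), np.float64(594.0))
tip 192 (np.float64(315.183500385505), np.float64(648.5))
tip 193 (np.float64(315.32471008028546), np.float64(560.5))
tip 194 (np.float64(315.16910229645094), np.float64(479.0))
tip 195 (np.float64(314.59232613908875), np.float64(417.0))
tip 196 (np.float64(314.52386780905755), np.float64(408.5))
tip 197 (np.float64(314.43818849449207), np.float64(408.5))
tip 198 (np.float64(313.99402985074624), np.float64(335.0))
tip 199 (np.float64(313.3706140350877), np.float64(228.0))
cross 200 (np.float64(316.0), np.float64(51.0)) (np.float64(315.9672131147541), np.float64(61.0))
cross 201 (np.float64(315.82089552238807), np.float64(67.0)) (np.float64(315.8095238095238), np.float64(63.0))
cross 204 (np.float64(315.8333333333333), np.float64(42.0)) (np.float64(315.81609195402297), np.float64(43.5))
cross 205 (np.float64(315.7894736842105), np.float64(38.0)) (np.float64(315.7692307692308), np.float64(39.0))
cross 206 (np.float64(315.0), np.float64(20.0)) (np.float64(314.7692307692308), np.float64(13.0))
row 313 202.3181818181818
row 314 202.31578947368422
row 320 202.41975308641975
row 321 202.43939393939394
```

```bash
python3 -c "
from h import *
a=cv2.cvtColor(robot.capture('side'),cv2.COLOR_BGR2GRAY)
b=cv2.cvtColor(cv2.imread('pics/side0.png'),cv2.COLOR_BGR2GRAY)
for r in range(194,207): print(r,a[r,311:324],b[r,311:324])
"
```

```text
194 [162 153 151 118  81  75  76  91 140 160 163 160 158] [160 150 150 149 152 153 154 155 158 158 159 158 158]
195 [161 153 153 139  96  66  66 109 151 162 162 160 161] [159 151 151 150 153 154 155 158 159 160 159 157 158]
196 [154 153 152 150 100  55  54 107 151 162 161 157 161] [154 150 150 149 152 155 156 158 160 159 157 157 158]
197 [154 152 151 145 101  53  59 112 154 162 159 158 159] [152 148 148 144 149 153 155 158 161 161 156 156 157]
198 [153 148 144 141 118  80  76 138 162 165 159 159 160] [152 145 141 137 143 148 153 157 161 160 157 154 159]
199 [152 144 140 140 141 116 102 142 165 164 158 156 159] [150 144 139 139 141 141 134 148 160 161 159 154 156]
200 [149 144 139 143 146 130 115 143 164 164 160 157 157] [147 139 138 139 144 130 114 141 161 161 156 153 154]
201 [147 138 135 138 141 127 112 139 159 158 155 152 158] [145 136 133 135 138 125 109 137 154 156 153 152 155]
202 [145 127 116 122 122 108 101 121 137 138 137 146 158] [143 124 115 119 121 108  99 122 133 137 134 146 155]
203 [143 127 120 123 124 112 103 123 140 142 139 148 158] [143 127 119 121 122 107 102 123 138 139 138 146 154]
204 [142 140 140 144 146 131 123 145 164 162 158 153 158] [140 137 139 142 144 130 120 143 160 162 155 150 154]
205 [141 140 142 146 149 134 127 149 164 163 159 152 156] [141 139 141 144 147 130 126 146 161 162 157 151 153]
206 [143 142 143 147 149 140 142 154 161 162 158 152 156] [140 140 141 145 145 136 139 150 159 161 156 151 153]
```

The tip column is 316.48 and the cross column 316.94, so I'll shift about +1.4 mm in x and +1.3 mm in y, then descend almost to contact.

Request:
{"fn": "play_rows", "kwargs": {"rows": [{"dx": 0.002, "dy": -0.006, "dz": 0.02, "yaw": 0, "hand": 0}, {"dx": 0.002, "dy": -0.006, "dz": 0.04, "yaw": 0, "hand": 0}, {"dx": 0.002, "dy": -0.006, "dz": 0.05, "yaw": 0, "hand": 0}, {"dx": 0.002, "dy": -0.006, "dz": 0.05, "yaw": 0, "hand": 0}]}}

```text
t: 14.65
eef_pos: [0.5665, 0.0288, 0.1128]
tool_rot: [[0.866, -0.5, -0.002], [-0.5, -0.866, -0.0], [-0.001, 0.001, -1.0]]
ft_force: [0.2, -0.3, -2.2]
finger_gap: 0.243
finger_force: 69.1
```

```bash
python3 -c "
from h import *
a=cv2.cvtColor(robot.capture('side'),cv2.COLOR_BGR2GRAY)
to((.5674,.0284,.1122),-2.094)
for r in range(196,208): print(r,a[r,311:324])
"
```

```text
t 14.7 pos [0.567 0.029 0.113] yang -2.0944363337334377 tilt [-0.001 -0.   ] j [ 0.336  0.401 -0.293  0.    -0.878  0.711]
F [-0.631 -0.573 -2.42 ] M [-0.006 -0.035 -0.034] gap 0.2423162242596304 69.13668893030263
units d [0.002 0.    0.003] yaw -0.0008726674668757539
196 [157 152 113  80  77  80  80  76  91 143 159 158 160]
197 [155 150 130  97  81  79  77  86 114 149 161 159 159]
198 [153 150 143 122  90  74  73 112 151 164 158 159 160]
199 [150 145 141 137  95  59  63 127 161 165 157 157 158]
200 [150 141 141 140  98  57  53 115 156 165 159 156 157]
201 [145 140 135 138 110  66  64 127 156 158 154 153 156]
202 [144 126 119 121 108  80  87 121 137 136 136 147 158]
203 [142 127 120 123 123 111 103 125 141 140 139 147 158]
204 [144 139 141 145 146 133 125 147 161 162 157 153 156]
205 [142 140 141 148 148 133 127 149 162 164 158 150 155]
206 [141 141 144 148 148 138 142 153 162 163 157 150 155]
207 [143 142 144 149 150 148 147 155 160 162 158 151 156]
```

The tip row matches the cross. One more +1.4 mm in x, then I'll press gradually.

Request:
{"fn": "play_rows", "kwargs": {"rows": [{"dx": 0.004, "dy": -0.002, "dz": -0.003, "yaw": 0, "hand": 0}, {"dx": 0.004, "dy": -0.002, "dz": -0.003, "yaw": 0, "hand": 0}, {"dx": 0.004, "dy": -0.002, "dz": 0.003, "yaw": 0, "hand": 0}, {"dx": 0.004, "dy": -0.002, "dz": 0.008, "yaw": 0, "hand": 0}, {"dx": 0.004, "dy": -0.002, "dz": 0.013, "yaw": 0, "hand": 0}, {"dx": 0.004, "dy": -0.002, "dz": 0.016, "yaw": 0, "hand": 0}, {"dx": 0.004, "dy": -0.002, "dz": 0.016, "yaw": 0, "hand": 0}]}}

```text
t: 15.4
eef_pos: [0.5688, 0.0288, 0.1097]
tool_rot: [[0.866, -0.5, 0.001], [-0.5, -0.866, -0.0], [0.001, -0.0, -1.0]]
ft_force: [-1.5, 0.1, 3.6]
finger_gap: 0.243
finger_force: 69.5
```

```bash
python3 -c "
from h import *
to((.568,.0284,.1032),-2.094)"
```

```text
t 15.4 pos [0.569 0.029 0.11 ] yang -2.094151871291027 tilt [ 0.001 -0.   ] j [ 0.335  0.407 -0.293  0.001 -0.869  0.712]
F [-1.46   0.06   3.645] M [ 0.015  0.459 -0.018] gap 0.24270584349247631 69.50356447174272
units d [-0.002  0.002  0.022] yaw -0.0003037425820542339
```

```bash
python3 -c "
from h import *
a=cv2.cvtColor(robot.capture('side'),cv2.COLOR_BGR2GRAY)
for r in range(198,207): print(r,a[r,311:324])
print(robot.read_state()['eef_pos'])"
```

```text
198 [152 147 144 123  97  81  78  77  98 145 161 159 160]
199 [152 144 140 139 117  84  69  75 120 155 160 157 160]
200 [150 140 140 140 130  86  54  71 138 165 158 156 156]
201 [147 138 133 137 139  96  55  71 136 158 155 155 157]
202 [144 127 117 122 122  97  70  93 127 138 135 146 158]
203 [143 128 120 124 124 109 100 123 140 142 140 148 158]
204 [143 140 141 143 146 132 124 145 162 163 157 152 156]
205 [142 141 142 146 149 134 127 148 163 163 159 152 156]
206 [142 141 142 146 149 138 139 154 161 162 159 152 156]
[0.56880205 0.02879356 0.10969878]
```

The tip is now at column 317.2 on the cross's 316.94, under 1 mm off. I'll press through the trip.

Request:
{"fn": "play_rows", "kwargs": {"rows": [{"dx": 0, "dy": 0, "dz": 0.006, "yaw": 0, "hand": 0}, {"dx": 0, "dy": 0, "dz": 0.012, "yaw": 0, "hand": 0}, {"dx": 0, "dy": 0, "dz": 0.018, "yaw": 0, "hand": 0}, {"dx": 0, "dy": 0, "dz": 0.023, "yaw": 0, "hand": 0}, {"dx": 0, "dy": 0, "dz": 0.025, "yaw": 0, "hand": 0}, {"dx": 0, "dy": 0, "dz": 0.025, "yaw": 0, "hand": 0}]}}

```text
t: 16.05
eef_pos: [0.5689, 0.0288, 0.1023]
tool_rot: [[0.866, -0.5, 0.001], [-0.5, -0.866, -0.0], [0.001, -0.0, -1.0]]
ft_force: [-0.8, 0.2, 8.0]
finger_gap: 0.246
finger_force: 70.1
```

```bash
python3 -c "
from h import *
to((.568,.0284,.1022),-2.094)"
```

```text
t 16.05 pos [0.569 0.029 0.102] yang -2.094057996115078 tilt [ 0.001 -0.   ] j [ 0.335  0.416 -0.301  0.001 -0.853  0.712]
F [-0.803  0.25   8.039] M [-0.067  0.713  0.011] gap 0.24609213462085203 70.09321580422693
units d [-0.002  0.003  0.   ] yaw -0.00011599223015590354
```

Request:
{"fn": "play_rows", "kwargs": {"rows": [{"dx": 0, "dy": 0, "dz": 0.003, "yaw": 0, "hand": 0}, {"dx": 0, "dy": 0, "dz": 0.003, "yaw": 0, "hand": 0}]}}

```text
t: 16.25
eef_pos: [0.569, 0.0288, 0.1021]
tool_rot: [[0.866, -0.499, 0.001], [-0.499, -0.866, -0.0], [0.001, -0.0, -1.0]]
ft_force: [-3.5, -0.4, 11.7]
finger_gap: 0.243
finger_force: 70.5
```

```bash
python3 -c "
from h import *
to((.568,.0284,.1022),-2.094)
f=lambda im:cv2.resize(im,None,fx=6,fy=6,interpolation=cv2.INTER_CUBIC)
cv2.imwrite('pics/s7.png',f(robot.capture('side')[150:220,285:350]))"
```

```text
t 16.25 pos [0.569 0.029 0.102] yang -2.093731537802251 tilt [ 0.001 -0.   ] j [ 0.335  0.417 -0.301  0.001 -0.851  0.712]
F [-3.509 -0.374 11.718] M [ 0.008  1.113 -0.033] gap 0.2434509857058737 70.46597956999904
units d [-0.002  0.003 -0.   ] yaw 0.0005369243954973513
```

View pics/s7.png

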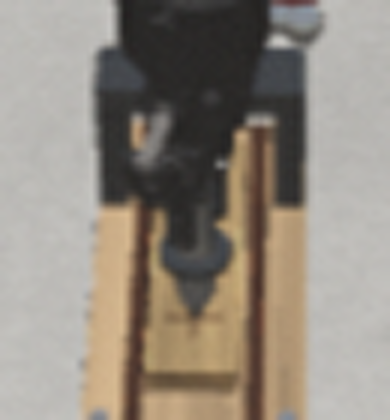

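The nose is bottomed: stiffness jumped, and in the picture the collar–tip distance shrank by about 2 px, or roughly 9 mm. The punch has tripped with its point on the cross, so I'll lift and carry it back.

Request:
{"fn": "play_rows", "kwargs": {"rows": [{"dx": 0, "dy": 0, "dz": -0.015, "yaw": 0, "hand": 0}, {"dx": 0, "dy": 0, "dz": -0.035, "yaw": 0, "hand": 0}, {"dx": 0, "dy": 0, "dz": -0.08, "yaw": 0, "hand": 0}, {"dx": 0, "dy": 0, "dz": -0.16, "yaw": 0, "hand": 0}, {"dx": 0, "dy": 0, "dz": -0.25, "yaw": 0, "hand": 0}, {"dx": 0, "dy": 0, "dz": -0.32, "yaw": 0, "hand": 0}, {"dx": 0, "dy": 0, "dz": -0.34, "yaw": 0, "hand": 0}, {"dx": 0, "dy": 0, "dz": -0.34, "yaw": 0, "hand": 0}]}}

```text
t: 17.1
eef_pos: [0.568, 0.0289, 0.202]
tool_rot: [[0.866, -0.501, -0.001], [-0.501, -0.866, 0.001], [-0.001, -0.0, -1.0]]
ft_force: [-0.3, 0.5, -3.4]
finger_gap: 0.243
finger_force: 69.2
```

```bash
python3 -c "
from h import *
to((.4846,-.2546,.204),-2.094)"
```

```text
t 17.1 pos [0.568 0.029 0.202] yang -2.0950017139035886 tilt [-0.001  0.001] j [ 0.335  0.313 -0.177 -0.001 -1.082  0.712]
F [-0.294  0.453 -3.432] M [0.024 0.008 0.024] gap 0.24298320596574832 69.23115312147274
units d [ 0.232  0.957 -0.007] yaw -0.002003427807177438
```

Request:
{"fn": "play_rows", "kwargs": {"rows": [{"dx": 0.02, "dy": 0.08, "dz": 0, "yaw": 0, "hand": 0}, {"dx": 0.053, "dy": 0.22, "dz": 0, "yaw": 0, "hand": 0}, {"dx": 0.087, "dy": 0.36, "dz": 0, "yaw": 0, "hand": 0}, {"dx": 0.121, "dy": 0.5, "dz": 0, "yaw": 0, "hand": 0}, {"dx": 0.155, "dy": 0.64, "dz": 0, "yaw": 0, "hand": 0}, {"dx": 0.189, "dy": 0.78, "dz": 0, "yaw": 0, "hand": 0}, {"dx": 0.216, "dy": 0.89, "dz": 0, "yaw": 0, "hand": 0}, {"dx": 0.232, "dy": 0.957, "dz": 0, "yaw": 0, "hand": 0}, {"dx": 0.232, "dy": 0.957, "dz": 0, "yaw": 0, "hand": 0}, {"dx": 0.232, "dy": 0.957, "dz": 0, "yaw": 0, "hand": 0}]}}

```text
t: 18.1
eef_pos: [0.484, -0.2545, 0.2005]
tool_rot: [[0.865, -0.501, -0.003], [-0.501, -0.865, 0.002], [-0.004, 0.0, -1.0]]
ft_force: [0.3, 0.4, -3.4]
finger_gap: 0.244
finger_force: 69.3
```

```bash
python3 -c "
from h import *
robot.capture('side');robot.capture('side')
to((.4846,-.2546,.088),-2.094)"
```

```text
t 18.2 pos [ 0.485 -0.254  0.201] yang -2.0940194804577485 tilt [-0.002  0.001] j [-0.186  0.278 -0.228 -0.001 -1.066  1.234]
F [ 0.77   0.721 -2.681] M [ 0.042 -0.048 -0.004] gap 0.2435910972202578 69.33899740579363
units d [0.002 0.003 0.378] yaw -3.89609154973769e-05
```

Request:
{"fn": "play_rows", "kwargs": {"rows": [{"dx": 0.002, "dy": 0.003, "dz": 0.06, "yaw": 0, "hand": 0}, {"dx": 0.002, "dy": 0.003, "dz": 0.13, "yaw": 0, "hand": 0}, {"dx": 0.002, "dy": 0.003, "dz": 0.19, "yaw": 0, "hand": 0}, {"dx": 0.002, "dy": 0.003, "dz": 0.24, "yaw": 0, "hand": 0}, {"dx": 0.002, "dy": 0.003, "dz": 0.29, "yaw": 0, "hand": 0}, {"dx": 0.002, "dy": 0.003, "dz": 0.33, "yaw": 0, "hand": 0}, {"dx": 0.002, "dy": 0.003, "dz": 0.35, "yaw": 0, "hand": 0}, {"dx": 0.002, "dy": 0.003, "dz": 0.35, "yaw": 0, "hand": 0}]}}

```text
t: 19.0
eef_pos: [0.4849, -0.2552, 0.0967]
tool_rot: [[0.866, -0.499, -0.002], [-0.499, -0.866, 0.0], [-0.002, 0.001, -1.0]]
ft_force: [0.5, 0.1, -2.9]
finger_gap: 0.243
finger_force: 69.3
```

```bash
python3 -c "
from h import *
to((.4846,-.2546,.0845),-2.094)"
```

```text
t 19.0 pos [ 0.485 -0.255  0.097] yang -2.0938165147352734 tilt [-0.002  0.   ] j [-0.188  0.393 -0.358 -0.    -0.821  1.236]
F [ 0.489  0.056 -2.851] M [-0.015 -0.005  0.004] gap 0.2430774210646864 69.33683746508905
units d [-0.002 -0.001  0.041] yaw 0.00036697052945289244
```

Request:
{"fn": "play_rows", "kwargs": {"rows": [{"dx": 0, "dy": 0, "dz": 0.015, "yaw": 0, "hand": 0}, {"dx": 0, "dy": 0, "dz": 0.028, "yaw": 0, "hand": 0}, {"dx": 0, "dy": 0, "dz": 0.036, "yaw": 0, "hand": 0}, {"dx": 0, "dy": 0, "dz": 0.04, "yaw": 0, "hand": 0}, {"dx": 0, "dy": 0, "dz": 0.041, "yaw": 0, "hand": 0}, {"dx": 0, "dy": 0, "dz": 0.041, "yaw": 0, "hand": 0}]}}

```text
t: 19.6
eef_pos: [0.4855, -0.2555, 0.0855]
tool_rot: [[0.866, -0.5, 0.001], [-0.5, -0.866, 0.0], [0.001, -0.001, -1.0]]
ft_force: [0.9, 4.5, -1.3]
finger_gap: 0.244
finger_force: 69.5
```

```bash
python3 -c "
from h import *
to((.4846,-.2546,.084),-2.094)"
```

```text
t 19.6 pos [ 0.485 -0.255  0.085] yang -2.094616152720114 tilt [0.001 0.   ] j [-0.189  0.408 -0.37  -0.    -0.792  1.236]
F [ 0.935  4.49  -1.283] M [ 1.624 -0.094  0.023] gap 0.2440236280956605 69.51970482001343
units d [-0.004 -0.001  0.005] yaw -0.001232305440228565
```

Request:
{"fn": "play_rows", "kwargs": {"rows": [{"dx": -0.004, "dy": -0.003, "dz": 0, "yaw": 0, "hand": 0}, {"dx": -0.004, "dy": -0.003, "dz": 0.003, "yaw": 0, "hand": 0}, {"dx": -0.004, "dy": -0.003, "dz": 0.005, "yaw": 0, "hand": 0}, {"dx": -0.004, "dy": -0.003, "dz": 0.005, "yaw": 0, "hand": 0}]}}

```text
t: 20.0
eef_pos: [0.4845, -0.2548, 0.0843]
tool_rot: [[0.866, -0.5, -0.0], [-0.5, -0.866, -0.001], [0.0, 0.001, -1.0]]
ft_force: [-2.0, 0.7, 3.6]
finger_gap: 0.245
finger_force: 69.8
```

```bash
python3 -c "
from h import *
to((.4846,-.2546,.084),-2.094)"
```

```text
t 20.0 pos [ 0.484 -0.255  0.084] yang -2.094422093883531 tilt [-0.    -0.001] j [-0.187  0.408 -0.374  0.001 -0.789  1.234]
F [-1.977  0.685  3.571] M [ 0.101  0.496 -0.009] gap 0.24453888832023202 69.79545228550705
units d [ 0.    -0.001  0.001] yaw -0.0008441877670621878
```

The collar is seated: the load has reversed to +3.6 N at the home height. I'll release and rise.

Request:
{"fn": "play_rows", "kwargs": {"rows": [{"dx": 0, "dy": 0, "dz": 0, "yaw": 0, "hand": 1}, {"dx": 0, "dy": 0, "dz": 0, "yaw": 0, "hand": 1}, {"dx": 0, "dy": 0, "dz": 0, "yaw": 0, "hand": 1}, {"dx": 0, "dy": 0, "dz": 0, "yaw": 0, "hand": 1}, {"dx": 0, "dy": 0, "dz": 0, "yaw": 0, "hand": 1}, {"dx": 0, "dy": 0, "dz": 0, "yaw": 0, "hand": 1}, {"dx": 0, "dy": 0, "dz": -0.12, "yaw": 0, "hand": 1}, {"dx": 0, "dy": 0, "dz": -0.26, "yaw": 0, "hand": 1}, {"dx": 0, "dy": 0, "dz": -0.42, "yaw": 0, "hand": 1}, {"dx": 0, "dy": 0, "dz": -0.56, "yaw": 0, "hand": 1}]}}

```text
t: 21.0
eef_pos: [0.4846, -0.2544, 0.2542]
tool_rot: [[0.866, -0.5, 0.001], [-0.5, -0.866, -0.001], [0.001, -0.0, -1.0]]
ft_force: [1.3, -0.3, -0.6]
finger_gap: 1.003
finger_force: 0.0
```

Request:
{"fn": "play_rows", "kwargs": {"rows": [{"dx": -0.4, "dy": 0, "dz": -0.15, "yaw": 0, "hand": 1}, {"dx": -0.4, "dy": 0, "dz": -0.15, "yaw": 0, "hand": 1}, {"dx": -0.4, "dy": 0, "dz": -0.15, "yaw": 0, "hand": 1}, {"dx": -0.4, "dy": 0, "dz": -0.15, "yaw": 0, "hand": 1}]}}

```text
t: 21.4
eef_pos: [0.3788, -0.1935, 0.2992]
tool_rot: [[0.867, -0.499, 0.005], [-0.499, -0.867, -0.0], [0.005, -0.002, -1.0]]
ft_force: [1.6, -0.6, 0.8]
finger_gap: 1.002
finger_force: 0.0
```

```bash
python3 -c "
from h import *
cv2.imwrite('pics/s8.png',cv2.resize(robot.capture('side')[100:320,230:420],None,fx=2.7,fy=2.7,interpolation=cv2.INTER_CUBIC));print(robot.read_state()['eef_pos'])"
```

```text
[ 0.38002936 -0.19390357  0.29819835]
```

View pics/s8.png

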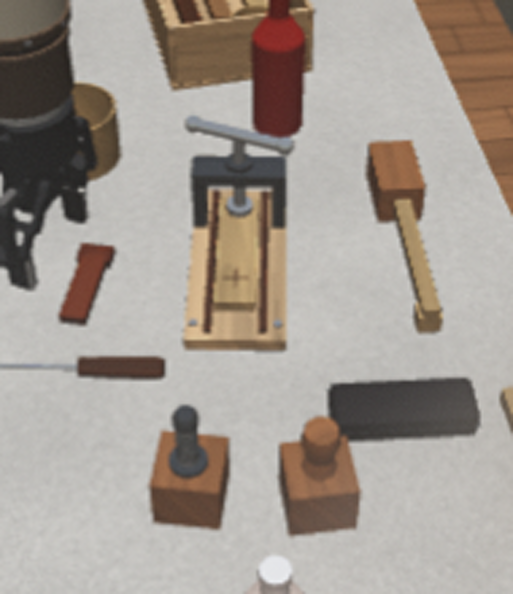

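The punch stands upright and home in its stand at (187,440), the blank is still clamped, and everything else is untouched. Handing in.

```bash
python3 -c "
from workcell import robot
print(robot.close_job())"
```

```text
the job is handed in; nothing more can be done
None
```

I handed the job in at about 21 s: the blank is clamped (handle about 0.47 rad past touch by torque), the punch tripped within about 1 mm of the cross, and it is back upright in its own stand with nothing else moved.

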